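# Change three tattoo machines round into their own rests

### The job

The three pen-shaped tattoo machines were put back in each other's rests: change them round so that each lies centred in the V of the rest made for it - the long slim one in the long narrow rest, the one with the fat battery drum in the middle-sized rest, the short stubby one in the short wide rest, nose end either way. The empty wire cradle is free for parking; the machines are round and would roll away, so never lay one on the bench top, and leave the punch, the battery pack and the tin between the rests where they are.

Things in the scene. Friction and masses are not known exactly. Their poses are not given: they have to be found in the camera images.
- slim_mid (a point): The long slim tattoo machine: plain aluminium rod, diameter 24 mm, length 180 mm, tapered black nose, thin black cap at the rear, 150 g. Grip it across its diameter at the middle. Axis 41 mm above the bench when lying in a rubber-yoked rest, 39 mm in the wire cradle. Round, rolls. Point: on its axis, half-way along; x along the axis to the nose end; y, z turn as it rolls.
- drum_mid (a point): The drum-backed tattoo machine: aluminium barrel, diameter 32 mm, length 150 mm, steel nose, the rear 15 mm a black battery drum 48 mm in diameter, 200 g. Grip it across the barrel at the middle. Axis 47 mm above the bench when lying in a rubber-yoked rest, 45 mm in the wire cradle. Round, rolls. Point: on its axis, half-way along; x along the axis to the nose end; y, z turn as it rolls.
- stubby_mid (a point): The short stubby tattoo machine: aluminium barrel, diameter 42 mm, length 124 mm, blunt black nose, flat black cap at the rear, 240 g. Grip it across its diameter at the middle. Axis 54 mm above the bench when lying in a rubber-yoked rest, 52 mm in the wire cradle. Round, rolls. Point: on its axis, half-way along; x along the axis to the nose end; y, z turn as it rolls.
- rest_long: The long narrow rest, home of the slim machine: walnut base plate 186 x 46 x 8 mm with two rubber yokes 10 mm thick, each with a 90-degree V notch open to the top, its bottom 24 mm above the bench; yoke centres at x = +-48 mm, tops 41 mm high, free between them for the fingers. Fixed. Origin: centre of its underside, on the bench; x along the V (the line a machine lies on), z up.
- rest_mid: The middle-sized rest, home of the drum-backed machine: walnut base plate 150 x 70 x 8 mm with two rubber yokes 10 mm thick, each with a 90-degree V notch open to the top, its bottom 24 mm above the bench; yoke centres at x = +-45 mm, tops 45 mm high, free between them for the fingers. Fixed. Origin: centre of its underside, on the bench; x along the V (the line a machine lies on), z up.
- rest_short: The short wide rest, home of the stubby machine: walnut base plate 124 x 94 x 8 mm with two rubber yokes 10 mm thick, each with a 90-degree V notch open to the top, its bottom 24 mm above the bench; yoke centres at x = +-42 mm, tops 50 mm high, free between them for the fingers. Fixed. Origin: centre of its underside, on the bench; x along the V (the line a machine lies on), z up.
- wire_cradle: The spare wire cradle, empty at the start, takes any one machine: bent from 6 mm steel rod, two M-shaped uprights at x = +-42 mm, each with a 90-degree V 48 mm wide, its lowest rod axis 18 mm above the bench, tops 45 mm high, joined by two foot rods 120 mm long at y = +-24 mm. Fixed. Origin: centre of its footprint, on the bench; x along the V, z up.
- punch: Brass centre punch lying on the bench among the rests, 120 mm long, 11 mm thick; leave it alone. Origin: centre of its underside; x along it.
- battery: Black plastic battery pack lying on the bench among the rests, 62 x 32 x 26 mm; leave it alone. Origin: centre of its underside; x along it.
- tin: Round flat steel tin of springs standing on the bench among the rests, 42 mm in diameter, 18 mm high; leave it alone. Origin: centre of its underside.
Mind the look-alikes: they are no part of the job. What is shaped like the part that bears stubby_mid but blue is not meant. Leave any pink look-alike of the rest_short alone.

How it is judged:
By the outcome, as a careful person would: the job done as asked, in the order asked, and still so for the second after the job is handed in, with the robot touching nothing.
It also fails if it takes over 112 s, if anything falls off the work surface, if the arm or the gripper's body presses on something with over 40 N, if the wrist force passes 120 N, or if a joint passes its speed limit or range.

### The arm

A 6-joint arm with a two-finger parallel gripper is mounted at the origin on the work surface. World frame = base frame: x ahead of the robot, y to its left, z up, the work surface at z = 0. Lengths are in m, angles in rad, forces in N, time in s.
With the tool pointing down it reaches from about 0.35 to 0.975 m from the base axis. Payload 4.9 kg.
Tool frame: the origin (TCP) lies at the very end of the fingers, on their centre line; the grasp point (between the pads) lies 19 mm behind it; z points along the fingers, y is the line along which they close (so a half turn about z gives the same grasp; the last joint's range is limited). The gripper opens to 85 mm and grips with 20 to 120 N. Pads are 22 mm wide; open, the fingers measure 114 mm over their backs; the gripper's body (76 mm by 85 mm) begins 54 mm behind the grasp point. The pads swing forward as they close: fully open they stand 13 mm farther back than shut.
Start: joints at [-1.399, 0.053, 1.613, -0, 1.476, -0.119], TCP at [0.179, -0.599, 0.231] pointing down, gripper open.
Joint ranges: [-3.01, 3.01], [-1.01, 2.22], [0.06, 2.58], [-1.02, 4.17], [0.09, 2.62], [-3.14, 3.14]. Speed limits (rad/s): [2.57, 2.57, 3.14, 3.14, 3.14, 3.14].

### API

Orientations are given as a unit quaternion [w, x, y, z].
In Python, from plant import manip gives the robot as it stands.
- The arm moves only by the tool move_arm, never from a script. Its argument "plan" is a list that holds one entry, the list of rows, each a list of 7 numbers: the shift along the tool's x, y, z as a fraction of full scale, then the turn, a rotation vector about the tool's x, y, z as a fraction of full scale, then the closure, from 0 (fully open) to 1 (shut). In form: [[[dx, dy, dz, wx, wy, wz, fingers], ...]]. A call has exactly 10 rows; each row shifts and turns the commanded pose from where the row before left it, along the tool's axes as they then stand; what a row does not reach is not made up. Full scale, the value 1, is 0.12 m for a shift and 0.15 rad for a turn. A row lasts 1/8 s, in which the tool goes at most 62.5 mm and 10.7 degrees, less where a joint would pass 70% of its speed; a pose out of reach is approached as far as the arm can. A call with a number of a shift or a turn outside -1 to 1 is refused whole. A call with a gripper value outside its range is refused whole. The fingers move at their own pace and stop on an object; the grip force is fixed at half the most. Time passes only in rows, so rows that do not move let the fingers close, or fill a call up. It gives the time, the measured TCP pose, the force, the opening and the grip force at its end, in the units of the state.
- manip.state(): the state, without advancing time (a new reading comes with each control period).
- manip.grab_frame(name): name is "side" or "top" or "wrist"; returns a dict with "pixels" (480x640x3 uint8, blue, green, red), "depth" (480x640 float32, m along the optical axis (not along the pixel's ray), 0 where there is no reading), "vfov" (degrees; the focal length in pixels is half the picture's height over the tangent of half this angle, whatever the lens; pixels are square), "cx", "cy" (the principal point, pixels), "view" (4x4, takes a point from world to camera coordinates). Camera axes: x right, y down, z forward; pixel columns grow to the right and rows downward; lengths in m; the calibration is good to about 2 mm. A picture is of the moment at which its call begins.
- manip.job_done(): hands the job in; it is judged then, once.
The state is a dict: "time": time; "joint_pos": joint angles; "joint_vel": joint speeds; "joint_efforts": joint torques, N m; "tool_pos": TCP position; "tool_rot": TCP orientation; "contact_force": force on the tool from outside, world axes, zero at the start; "ft_torque": the same for the moment, N m; "gripper_width": opening from 0.0 (shut) to 1.0 (fully open); "grasp_force": force on a finger pad.
Only numpy, scipy, OpenCV 4.12 (cv2) and the standard library are available. Lean on these libraries where they do the work, as an engineer would, in place of code of your own. Each camera call takes 0.05 s, during which the arm holds its last target. There are 200 camera calls.

## Working session

There is one attempt and no reset: what is moved stays moved. The work goes in short steps, Python scripts to look and compute and a tool call to move; the robot and the scene stay as the last step left them, time stands still between calls to the robot, and variables do not carry over. Pictures are saved under pics/ and viewed, at most 14 in all, crops included, and the job is handed in when it is done.

Besides the shell and the picture viewer there is one more tool, called in YAML: its name, and indented under it one key for each argument. move_arm: Moves the arm, as the interface text tells. Its arguments: {"type":"object","properties":{"plan":{"type":"array"}},"required":["plan"]}

```bash
mkdir -p pics; ls; python3 - <<'E'
from plant import manip
import cv2,numpy as np,pickle
d={}
for n in("top","side"):
    f=manip.grab_frame(n); d[n]=f; cv2.imwrite(f"pics/{n}0.png",f["pixels"]); print(n,f["vfov"],f["cx"],f["cy"],np.round(f["view"],3).tolist())
pickle.dump(d,open("f0.pkl","wb")); print(manip.state())
E
```

```text
pics
top 44.854519289287815 316.19410144379003 241.76281245749044 [[-0.005, -1.0, -0.006, 0.062], [-0.998, 0.006, -0.07, 0.439], [0.07, 0.006, -0.998, 1.143], [0.0, 0.0, 0.0, 1.0]]
side 46.08961887758475 323.05980612515805 242.122109109433 [[0.957, -0.289, -0.005, -0.432], [-0.201, -0.653, -0.73, 0.194], [0.207, 0.7, -0.684, 1.229], [0.0, 0.0, 0.0, 1.0]]
{'time': 0.1, 'joint_pos': array([-1.39899813e+00,  5.32872026e-02,  1.61417081e+00,  2.05803140e-05,
        1.47597486e+00, -1.18995182e-01]), 'joint_vel': array([-0.00050972, -0.00228105, -0.00341059,  0.00205096, -0.00034122,
       -0.00150627]), 'joint_efforts': array([-6.41683570e-06, -3.94905925e+01, -3.71363783e+01, -9.68562676e-05,
        3.93556460e-03,  1.51488268e-05]), 'tool_pos': array([ 0.17910733, -0.59820033,  0.23017977]), 'tool_rot': array([-9.20062423e-04,  9.89448233e-01,  1.44883913e-01, -1.40500805e-05]), 'contact_force': array([-0.46927664, -1.09987188, -0.91546254]), 'ft_torque': array([0.01963565, 0.06208709, 0.018486  ]), 'grasp_force': 0.0, 'gripper_width': 0.99688411790247}
```

View pics/top0.png

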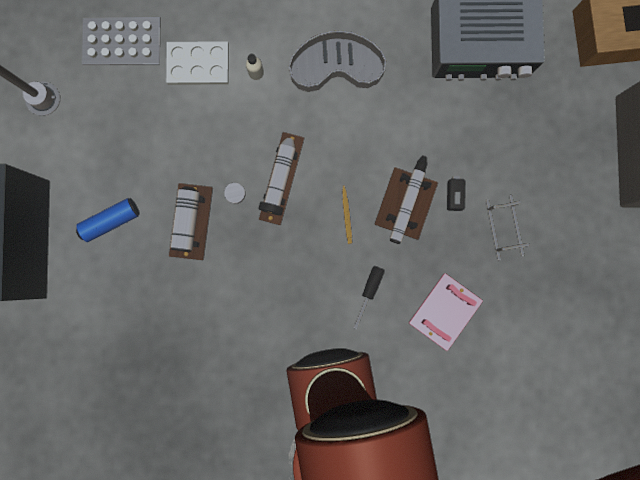

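View pics/side0.png

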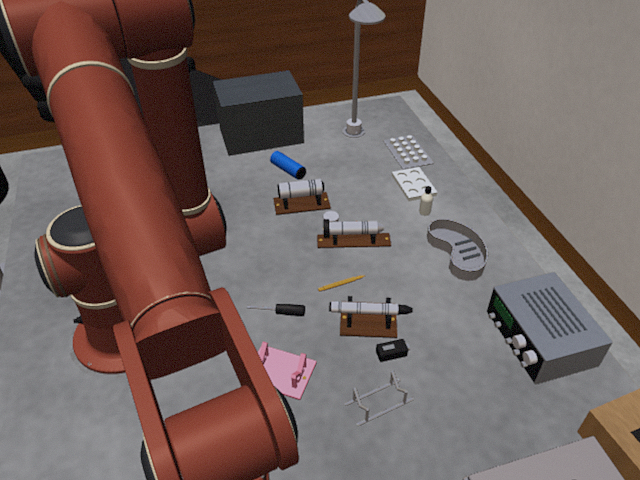

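The top view shows, left to right:
- The mid rest (plate about 180–210, 185–260) holds the stubby.
- The long rest (about 262–302, 133–222) holds the drum machine.
- The short rest (about 376–437, 168–240) holds the slim.
- The empty wire cradle is at about (507, 226).

The side view agrees. This is a three-cycle, so the slim goes to the cradle first.

```bash
cat > h.py <<'E'
import numpy as np,cv2,pickle
def foc(f): return 240/np.tan(np.radians(f["vfov"])/2)
def ray(f,uv,z):
    uv=np.atleast_2d(uv).astype(float); R=f["view"][:3,:3]; t=f["view"][:3,3]
    d=np.c_[(uv[:,0]-f["cx"])/foc(f),(uv[:,1]-f["cy"])/foc(f),np.ones(len(uv))]@R
    c=-R.T@t; return c+d*((z-c[2])/d[:,2])[:,None]
def cloud(f):
    v,u=np.mgrid[:480,:640]; D=f["depth"]; F=foc(f)
    P=np.dstack([(u-f["cx"])/F*D,(v-f["cy"])/F*D,D]); R=f["view"][:3,:3]
    P=(P-f["view"][:3,3])@R; P[D==0]=np.nan; return P
def rect(P):  # centre, long-axis angle, size of planar points
    (c,s,a)=cv2.minAreaRect((P[:,:2]*1000).astype(np.float32)); 
    if s[0]<s[1]: a+=90;s=s[::-1]
    return np.array(c)/1000,(np.radians(a)+np.pi/2)%np.pi-np.pi/2,s
E
python3 - <<'E'
from h import *
f=pickle.load(open("f0.pkl","rb"))["top"]; C=cloud(f)
h=cv2.cvtColor(f["pixels"],cv2.COLOR_BGR2HSV)
print("table z",np.nanmedian(C[280:330,200:300,2]))
m=((h[...,0]<18)&(h[...,1]>70)&(h[...,2]>30)&(h[...,2]<170)).astype(np.uint8); m[:125]=0; m[265:]=0
roi={"mid(stubby)":(160,220),"long(drum)":(250,310),"short(slim)":(370,442)}
for n,(a,b) in roi.items():
    k=np.zeros_like(m);k[:,a:b]=m[:,a:b]; k=cv2.morphologyEx(k,cv2.MORPH_OPEN,np.ones((2,2)))
    v,u=np.nonzero(k); P=ray(f,np.c_[u,v],.008); c,a,s=rect(P)
    print(n,len(u),c.round(4),round(a,3),np.round(s,1))
    # machine: high points
    Q=C.reshape(-1,3); Q=Q[np.hypot(*(Q[:,:2]-c).T)<.13]
    for th in [a,a+np.pi/2]:
        e=np.array([np.cos(th),np.sin(th)]); n2=np.array([-e[1],e[0]]); l=(Q[:,:2]-c)@e; w=(Q[:,:2]-c)@n2
        k=(Q[:,2]>.032)&(abs(w)<.03); 
        print("  th",round(th,3),"ext",np.percentile(l[k],[0,1,99,100]).round(4),"w",np.percentile(w[k],[1,50,99]).round(4),"maxz",Q[k,2].max().round(4))
v,u=np.nonzero((C[...,2]>.02)&(C[...,2]<.06)&(np.mgrid[:480,:640][1]>475)&(np.mgrid[:480,:640][1]<540)&(np.mgrid[:480,:640][0]>180)&(np.mgrid[:480,:640][0]<270))
P=C[v,u]; print("cradle",len(P),rect(P),P[:,2].max())
E
```

```text
table z -0.00023999130148985397
mid(stubby) 958 [0.4806 0.3108] -0.12 [147.8  68.5]
  th -0.12 ext [-0.0595 -0.0589  0.0614  0.0642] w [-0.0206 -0.0032  0.0213] maxz 0.0802
  th 1.451 ext [-0.0195 -0.0188  0.1287  0.1299] w [-0.0294 -0.0029  0.029 ] maxz 0.0797
long(drum) 580 [0.5674 0.1277] -0.266 [184.   44.2]
  th -0.266 ext [-0.0748 -0.0743  0.0716  0.0765] w [-0.0191  0.0006  0.0224] maxz 0.0739
  th 1.305 ext [-0.0139 -0.0134  0.0178  0.0184] w [-0.0296 -0.      0.0293] maxz 0.067
short(slim) 1705 [ 0.5153 -0.1232] -0.341 [122.8  92.3]
  th -0.341 ext [-0.0845 -0.0836  0.0907  0.096 ] w [-0.0257  0.0027  0.028 ] maxz 0.0601
  th 1.229 ext [-0.0101 -0.0096  0.0136  0.0139] w [-0.0292 -0.0001  0.0296] maxz 0.0601
cradle 185 (array([ 0.46804312, -0.31980679]), np.float64(0.165204171506508), (89.919189453125, 54.9720573425293)) 0.04918859898116437
```

```bash
python3 -c "
import cv2
i=cv2.imread('pics/top0.png')
cv2.imwrite('pics/cr.png',cv2.resize(i[125:270,160:540],(798,305),interpolation=cv2.INTER_CUBIC))"
```

```text
(no output)
```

View pics/cr.png

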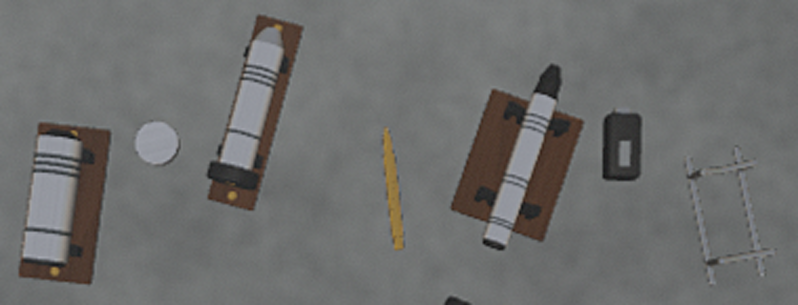

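The crop confirms the layout. Machine noses point up-image (+x), the plate sizes match the spec, and the cradle's axis is clear. Next is a motion helper that works out the rows, then the approach to the slim.

```bash
cat >> h.py <<'E'
from scipy.spatial.transform import Rotation as Ro
def pl(x,y,z,yaw,n,cl,frm=None):
    """rows from the present (or given) pose to x,y,z,yaw tool-down in n rows; returns reached pose"""
    if frm is None:
        from plant import manip
        s=manip.state(); q=s["tool_rot"]; frm=(np.array(s["tool_pos"]),Ro.from_quat([*q[1:],q[0]]))
    p,R=frm; T=np.array([x,y,z]); G=Ro.from_euler("z",yaw)*Ro.from_euler("x",np.pi)
    out=[]
    for i in range(n):
        k=n-i; d=np.round(R.inv().apply((T-p)/k)/.12,2); w=np.round((R.inv()*G).as_rotvec()/k/.15,2)
        p=p+R.apply(d*.12); R=R*Ro.from_rotvec(w*.15); out.append([float(a)+0. for a in [*d,*w]]+[cl])
    o=np.array(out)[:,:6]; print(("OVER " if np.linalg.norm(o[:,:3],axis=1).max()>.52 or abs(o[:,3:]).max()>1 else ""),"end",p.round(4))
    print(",".join(str(r).replace(" ","").replace(".0,",",").replace(".0]","]") for r in out))
    return p,R
LONG=(np.array([.5674,.1277]),-.266); MID=(np.array([.4806,.3108]),-.12); SHORT=(np.array([.5153,-.1232]),-.341); CRAD=(np.array([.468,-.3198]),.165)
def at(r,l,w=0): e=np.array([np.cos(r[1]),np.sin(r[1])]); return r[0]+l*e+w*np.array([-e[1],e[0]])
E
python3 - <<'E'
from h import *
t=at(SHORT,.005); print(t); pl(*t,.17,-.341,10,.2)
E
```

```text
[ 0.5200121  -0.12487215]
 end [ 0.5199 -0.1246  0.1697]
[0.39,-0.3,0.05,0,0,0.42,0.2],[0.37,-0.32,0.05,0,0,0.42,0.2],[0.34,-0.34,0.05,0,0,0.42,0.2],[0.32,-0.36,0.05,0,0,0.42,0.2],[0.3,-0.38,0.05,0,0,0.42,0.2],[0.27,-0.4,0.05,0,0,0.42,0.2],[0.25,-0.42,0.05,0,0,0.42,0.2],[0.22,-0.43,0.05,0,0,0.42,0.2],[0.2,-0.45,0.05,-0.01,0,0.43,0.2],[0.16,-0.46,0.06,0,0,0.42,0.2]
```

move_arm:
  plan:
    - [[0.39,-0.3,0.05,0,0,0.42,0.2],[0.37,-0.32,0.05,0,0,0.42,0.2],[0.34,-0.34,0.05,0,0,0.42,0.2],[0.32,-0.36,0.05,0,0,0.42,0.2],[0.3,-0.38,0.05,0,0,0.42,0.2],[0.27,-0.4,0.05,0,0,0.42,0.2],[0.25,-0.42,0.05,0,0,0.42,0.2],[0.22,-0.43,0.05,0,0,0.42,0.2],[0.2,-0.45,0.05,0,0,0.43,0.2],[0.16,-0.46,0.06,0,0,0.42,0.2]]

```text
time: 1.35
tool_pos: [0.5207, -0.1234, 0.1697]
tool_rot: [0.0, 0.985, -0.17, 0.0]
contact_force: [-0.1, -0.6, -0.3]
gripper_width: 0.802
grasp_force: 0.0
```

```bash
python3 - <<'E'
from h import *
from plant import manip
f=manip.grab_frame("wrist"); pickle.dump(f,open("w1.pkl","wb")); cv2.imwrite("pics/w1.png",f["pixels"])
s=manip.state(); print(s["time"],s["tool_pos"],s["gripper_width"],s["joint_vel"].round(3)); print(f["view"].round(3).tolist(),f["vfov"])
t=at(SHORT,.005); pl(*t,.02,-.341,6,.2)
E
```

```text
1.4 [ 0.52280967 -0.1178501   0.16853762] 0.8008553466163023 [-0.085 -0.028  0.034 -0.058  0.041 -0.246]
[[-0.336, -0.942, -0.001, 0.059], [-0.893, 0.319, 0.318, 0.482], [-0.299, 0.108, -0.948, 0.49], [0.0, 0.0, 0.0, 1.0]] 59.36413245432296
 end [ 0.52   -0.1253  0.0197]
[0,0.01,0.21,-0.01,0,0,0.2],[0,0.01,0.21,0,0,0,0.2],[0,0.01,0.2,-0.01,0,0,0.2],[0,0.01,0.21,0,0,0,0.2],[0,0.01,0.2,-0.01,0,0.01,0.2],[0,0.02,0.21,0,0.01,0,0.2]
```

View pics/w1.png

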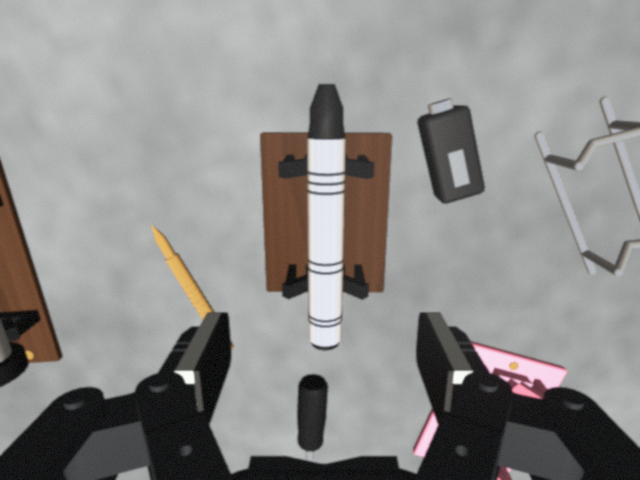

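The wrist view shows the slim lying straight in the rest: nose tip at (326, 84), rear end at (325, 347), plate corners about (261, 133), (392, 133), (384, 291), (268, 291). The arm overshoots briefly after a fast move, so I'll end calls with settling rows.

```bash
python3 - <<'E'
from h import *
f=pickle.load(open("w1.pkl","rb"))
A=ray(f,[[326,84],[325,345]],.041)[:,:2]; print(A, A.mean(0),np.linalg.norm(A[0]-A[1]),np.arctan2(*(A[0]-A[1])[::-1]))
P=ray(f,[[261,133],[392,133],[384,291],[268,291]],.008); print(P.mean(0),rect(P))
e=np.array([np.cos(-.341),np.sin(-.341)]); print("along",(A.mean(0)-SHORT[0])@e,(A.mean(0)-SHORT[0])@[-e[1],e[0]])
# cradle
C=cloud(f); v,u=np.nonzero((C[...,2]>.03)&(C[...,2]<.06)&(np.arange(640)>530)&(np.arange(480)[:,None]<290)); print(len(u), rect(C[v,u]) if len(u) else 0)
E
```

```text
[[ 0.60454277 -0.15458058]
 [ 0.43392545 -0.09327899]] [ 0.51923411 -0.12392978] 0.18129576869650893 -0.344929476276705
[ 0.51756956 -0.12409677  0.008     ] (array([ 0.51757434, -0.12405993]), np.float64(-0.3431289985388073), (121.88134002685547, 92.00629425048828))
along 0.003951648957720622 0.0006279218883971658
811 (array([ 0.46714862, -0.31863992]), np.float64(0.16627417969823144), (89.86885833740234, 51.03775405883789))
```

move_arm:
  plan:
    - [[0,0,0.17,0,0,0,0.2],[0,0,0.17,0,0,0,0.2],[0,0,0.17,0,0,0,0.2],[0,0,0.17,0,0,0,0.2],[0,0,0.15,0,0,0,0.2],[0,0,0,0,0,0,0.2],[0,0,0,0,0,0,0.2],[0,0,0,0,0,0,0.2],[0,0,0,0,0,0,0.2],[0,0,0,0,0,0,0.2]]

```text
time: 2.65
tool_pos: [0.5203, -0.1253, 0.071]
tool_rot: [0.0, 0.986, -0.169, 0.0]
contact_force: [0.2, 0.4, -0.4]
gripper_width: 0.8
grasp_force: 0.0
```

```bash
python3 - <<'E'
from h import *
from plant import manip
s=manip.state(); print(s["time"],s["tool_pos"],s["tool_rot"],s["joint_vel"].round(3))
pl(.519,-.1244,.020,-.341,4,.2)
E
```

```text
2.65 [ 0.52028731 -0.12526538  0.07097583] [ 7.79806651e-05  9.85537195e-01 -1.69458741e-01  4.08993825e-04] [ 0.001  0.002  0.003 -0.    -0.    -0.001]
 end [ 0.5192 -0.1249  0.0206]
[0,0,0.11,0,0,0,0.2],[0,0,0.1,0,0,0,0.2],[-0.01,0,0.11,0,0,0,0.2],[0,0,0.1,0,-0.01,0,0.2]
```

move_arm:
  plan:
    - [[0,0,0.11,0,0,0,0.2],[0,0,0.11,0,0,0,0.2],[-0.01,0,0.11,0,0,0,0.2],[0,0,0.1,0,0,0,0.2],[0,0,0,0,0,0,0.2],[0,0,0,0,0,0,1],[0,0,0,0,0,0,1],[0,0,0,0,0,0,1],[0,0,0,0,0,0,1],[0,0,0,0,0,0,1]]

```text
time: 3.9
tool_pos: [0.5197, -0.1246, 0.0198]
tool_rot: [-0.0, 0.986, -0.17, 0.001]
contact_force: [1.4, 5.1, 5.7]
gripper_width: 0.26
grasp_force: 58.6
```

move_arm:
  plan:
    - [[0,0,0,0,0,0,1],[0,0,0,0,0,0,1],[0,0,0,0,0,0,1],[0,0,0,0,0,0,1],[0,0,-0.1,0,0,0,1],[0,0,-0.1,0,0,0,1],[0,0,-0.2,0,0,0,1],[0,0,-0.3,0,0,0,1],[0,0,-0.2,0,0,0,1],[0,0,0,0,0,0,1]]

```text
time: 5.15
tool_pos: [0.5204, -0.1258, 0.1298]
tool_rot: [0.001, 0.986, -0.17, 0.003]
contact_force: [-0.0, -0.6, -1.7]
gripper_width: 0.26
grasp_force: 58.7
```

```bash
python3 - <<'E'
from h import *
from plant import manip
s=manip.state(); print(s["tool_pos"],s["gripper_width"],s["grasp_force"],s["contact_force"])
f=manip.grab_frame("wrist"); cv2.imwrite("pics/w2.png",f["pixels"]);pickle.dump(f,open("w2.pkl","wb"))
E
```

```text
[ 0.52038761 -0.12575299  0.12984656] 0.260266687033901 58.728976249694824 [-0.03865454 -0.56754598 -1.6774894 ]
```

View pics/w2.png

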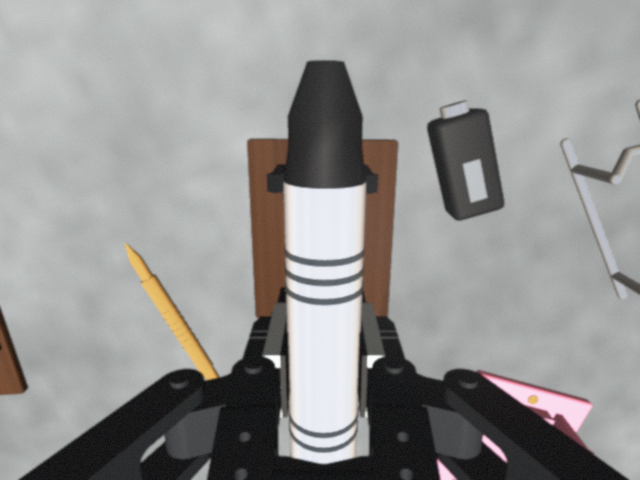

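Gripped: the slim is held level between the fingers, nose tip at about (326, 62).

```bash
python3 - <<'E'
from h import *
f=pickle.load(open("w2.pkl","rb")); e=np.array([np.cos(-.341),np.sin(-.341)])
A=ray(f,[[326,62]],.151)[0,:2]; d=A-[.5204,-.1258]; print("mid rel tcp",d@e-.09,d@[-e[1],e[0]])
print(at(CRAD,0))
pl(.4675,-.319,.13,.166,7,1)
E
```

```text
mid rel tcp 0.00019939474109380295 -0.00034212548674839027
[ 0.468  -0.3198]
 end [ 0.4678 -0.3193  0.1303]
[0.02,0.24,0,0,0,-0.48,1],[0,0.24,0,0,0,-0.48,1],[-0.01,0.24,0,0,0,-0.48,1],[-0.03,0.24,0,0,0,-0.48,1],[-0.05,0.23,-0.01,0,0,-0.49,1],[-0.07,0.23,0,0,-0.01,-0.48,1],[-0.08,0.22,-0.01,0.01,0,-0.49,1]
```

move_arm:
  plan:
    - [[0.02,0.24,0,0,0,-0.48,1],[0,0.24,0,0,0,-0.48,1],[-0.01,0.24,0,0,0,-0.48,1],[-0.03,0.24,0,0,0,-0.48,1],[-0.05,0.23,0,0,0,-0.49,1],[-0.07,0.23,0,0,0,-0.48,1],[-0.08,0.22,0,0,0,-0.49,1],[0,0,0,0,0,0,1],[0,0,0,0,0,0,1],[0,0,0,0,0,0,1]]

```text
time: 6.45
tool_pos: [0.4674, -0.3178, 0.1262]
tool_rot: [-0.001, 0.997, 0.083, -0.0]
contact_force: [0.6, 0.3, -0.8]
gripper_width: 0.264
grasp_force: 59.0
```

```bash
python3 - <<'E'
from h import *
from plant import manip
s=manip.state(); print(s["tool_pos"],s["gripper_width"],s["joint_vel"].round(3))
f=manip.grab_frame("wrist"); cv2.imwrite("pics/w3.png",f["pixels"]);pickle.dump(f,open("w3.pkl","wb"))
C=cloud(f); v,u=np.nonzero((C[...,2]>.03)&(C[...,2]<.06)); P=C[v,u]; k=np.hypot(*(P[:,:2]-CRAD[0]).T)<.06
print(k.sum(),rect(P[k]) if k.any() else 0)
pl(.4675,-.319,.0205,.166,6,1)
E
```

```text
[ 0.46744124 -0.31780086  0.12619403] 0.2640774647640812 [ 0.002 -0.004 -0.004 -0.001  0.001 -0.005]
204 (array([ 0.47094644, -0.31854022]), np.float64(0.12482368355018059), (83.86384582519531, 52.931175231933594))
 end [ 0.4677 -0.319   0.0209]
[0,0,0.15,0,0,0,1],[0,0,0.15,0,0,0,1],[0,0,0.15,0,0,0,1],[0,0,0.14,0,0,0,1],[0,0,0.15,0,0,0,1],[0,0.01,0.14,0,0,0.01,1]
```

View pics/w3.png

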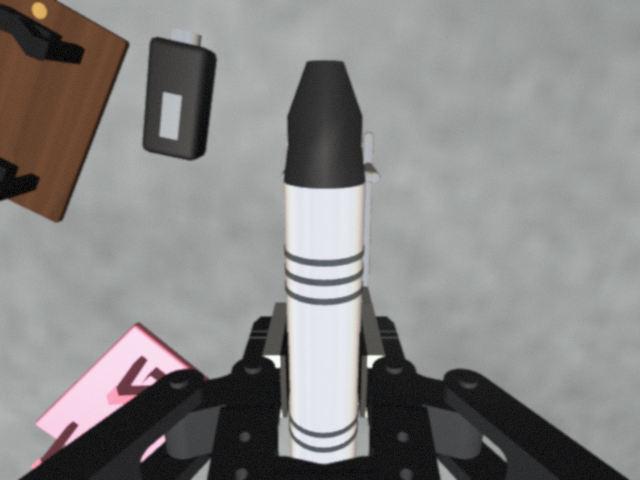

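The slim is over the cradle. Only the right-hand foot rod shows, at column ~368 and rows 135–280, so I'll check the sideways centring before lowering.

```bash
python3 - <<'E'
from h import *
f=pickle.load(open("w3.pkl","rb")); e=np.array([np.cos(.166),np.sin(.166)]); n=np.array([-e[1],e[0]]);c=np.array([.4675,-.319])
for uv in [(369,136),(367,280)]:
    d=ray(f,[uv],.003)[0,:2]-c; print("rod",d@e,d@n)
f0=pickle.load(open("w1.pkl","rb"))
d=ray(f0,[(541,135),(588,272),(605,100)],.003)[:,:2]-c; print("w1 rods",d@e,d@n)
for nm,F in [("w1",f0),("top",pickle.load(open("f0.pkl","rb"))["top"])]:
    C=cloud(F).reshape(-1,3); P=C[(np.hypot(*(C[:,:2]-c).T)<.085)&(C[:,2]>.0)&(C[:,2]<.06)]
    for lo,hi in[(.003,.012),(.015,.03),(.03,.06)]:
        q=P[(P[:,2]>lo)&(P[:,2]<hi),:2]-c; print(nm,lo,len(q),np.percentile(q@e,[0,5,50,95,100]).round(3),np.percentile(q@n,[0,5,50,95,100]).round(3))
E
```

```text
rod 0.05966543404168122 -0.025955633785349326
rod -0.036584835269878255 -0.027972342166206157
w1 rods [ 0.05863923 -0.06038308  0.05955782] [ 0.02138968  0.02522457 -0.02561893]
w1 0.003 2057 [-0.063 -0.05   0.011  0.057  0.062] [-0.028 -0.027  0.021  0.025  0.026]
w1 0.015 900 [-0.045 -0.042  0.041  0.044  0.045] [-0.027 -0.024 -0.001  0.025  0.026]
w1 0.03 811 [-0.045 -0.043  0.041  0.044  0.045] [-0.025 -0.018  0.017  0.025  0.026]
top 0.003 595 [-0.082 -0.062  0.002  0.061  0.083] [-0.081 -0.055  0.002  0.059  0.085]
top 0.015 76 [-0.045 -0.044 -0.039  0.044  0.045] [-0.024 -0.012 -0.002  0.026  0.027]
top 0.03 117 [-0.044 -0.044  0.039  0.044  0.045] [-0.028 -0.025 -0.012  0.025  0.027]
```

move_arm:
  plan:
    - [[0,0.01,0.15,0,0,0,1],[0,0,0.15,0,0,0,1],[0,0,0.15,0,0,0,1],[0,0,0.15,0,0,0,1],[0,0,0.1,0,0,0,1],[0,0,0.08,0,0,0,1],[0,0,0,0,0,0,1],[0,0,0,0,0,0,1],[0,0,0,0,0,0,1],[0,0,0,0,0,0,1]]

```text
time: 7.75
tool_pos: [0.468, -0.3204, 0.0339]
tool_rot: [0.0, 0.997, 0.083, 0.0]
contact_force: [-1.0, -1.3, -1.2]
gripper_width: 0.259
grasp_force: 59.0
```

```bash
python3 - <<'E'
from h import *
from plant import manip
s=manip.state(); print(s["tool_pos"],s["contact_force"])
pl(.4675,-.319,.0182,.166,2,1)
E
```

```text
[ 0.46802073 -0.32035953  0.03392023] [-1.03634225 -1.28765301 -1.16940741]
 end [ 0.4678 -0.3192  0.0183]
[0,-0.01,0.07,0,0,0,1],[0,0,0.06,0.01,0,0,1]
```

move_arm:
  plan:
    - [[0,-0.01,0.05,0,0,0,1],[0,0,0.05,0,0,0,1],[0,0,0.03,0,0,0,1],[0,0,0,0,0,0,1],[0,0,0,0,0,0,1],[0,0,0,0,0,0,0.65],[0,0,0,0,0,0,0.6],[0,0,0,0,0,0,0.5],[0,0,0,0,0,0,0.3],[0,0,0,0,0,0,0.2]]

```text
time: 9.0
tool_pos: [0.4675, -0.3187, 0.0176]
tool_rot: [-0.0, 0.997, 0.083, -0.0]
contact_force: [0.0, -0.4, -0.5]
gripper_width: 0.796
grasp_force: 0.0
```

move_arm:
  plan:
    - [[0,0,-0.1,0,0,0,0.2],[0,0,-0.2,0,0,0,0.2],[0,0,-0.3,0,0,0,0.2],[0,0,-0.3,0,0,0,0.2],[0,0,-0.2,0,0,0,0.2],[0,0,-0.1,0,0,0,0.2],[0,0,0,0,0,0,0.2],[0,0,0,0,0,0,0.2],[0,0,0,0,0,0,0.2],[0,0,0,0,0,0,0.2]]

```text
time: 10.25
tool_pos: [0.4671, -0.3185, 0.1606]
tool_rot: [-0.001, 0.997, 0.083, -0.001]
contact_force: [0.5, 0.3, -0.7]
gripper_width: 0.799
grasp_force: 0.0
```

```bash
python3 - <<'E'
from h import *
from plant import manip
s=manip.state(); print(s["time"],s["tool_pos"],s["contact_force"])
f=manip.grab_frame("wrist"); cv2.imwrite("pics/w4.png",f["pixels"]);pickle.dump(f,open("w4.pkl","wb"))
p=pl(*at(MID,.05),.17,-.12,10,.2)
pl(*at(MID,.001),.12,-.12,4,.2,frm=p)
E
```

```text
10.25 [ 0.46712321 -0.31853166  0.16064967] [ 0.53117268  0.25704487 -0.72854556]
OVER  end [0.5303 0.3042 0.1698]
[0.14,-0.5,-0.01,0,0,0.19,0.2],[0.12,-0.51,-0.01,0,0,0.19,0.2],[0.11,-0.51,-0.01,0,0,0.19,0.2],[0.09,-0.51,-0.01,0,0,0.19,0.2],[0.08,-0.52,-0.01,0,0,0.19,0.2],[0.07,-0.52,0,0,0,0.19,0.2],[0.05,-0.52,-0.01,0,0,0.19,0.2],[0.03,-0.52,0,0,0,0.19,0.2],[0.02,-0.52,-0.01,0,0,0.19,0.2],[0.01,-0.52,0,-0.01,0.01,0.2,0.2]
 end [0.4815 0.3101 0.1194]
[-0.1,0,0.1,0,0,0,0.2],[-0.1,0,0.11,0,0,0,0.2],[-0.1,0,0.1,0,0,0,0.2],[-0.11,0,0.11,0,0,0,0.2]
```

View pics/w4.png

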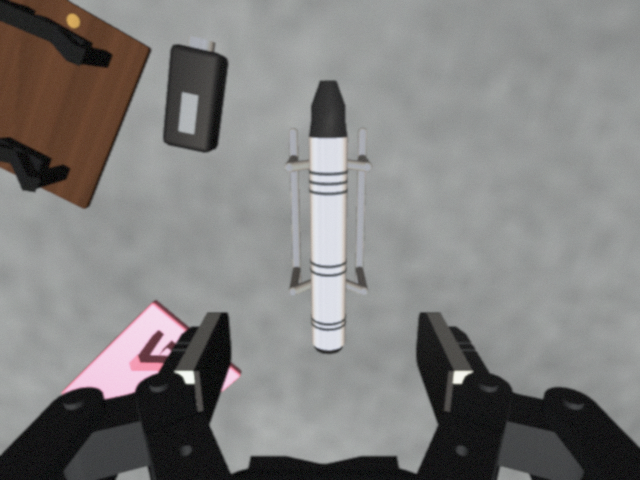

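The slim sits centred and straight in the cradle, nose at (328, 82) and rear at (328, 350). Next is the stubby in the mid rest.

```bash
python3 - <<'E'
from h import *
pl(*at(MID,.001),.17,-.12,13,.2)
E
```

```text
end [0.4813 0.3109 0.1699]
[0.08,-0.4,-0.01,0,0,0.15,0.2],[0.07,-0.4,-0.01,0,0,0.15,0.2],[0.06,-0.4,0,0,0,0.15,0.2],[0.05,-0.4,-0.01,0,0,0.15,0.2],[0.04,-0.4,0,0,0,0.15,0.2],[0.03,-0.4,-0.01,0,0,0.14,0.2],[0.02,-0.4,0,0,0,0.15,0.2],[0.01,-0.4,-0.01,0,0,0.14,0.2],[0,-0.4,0,0,0,0.15,0.2],[0,-0.41,-0.01,0,0,0.14,0.2],[-0.01,-0.4,0,0,0,0.15,0.2],[-0.02,-0.4,-0.01,0,0,0.14,0.2],[-0.04,-0.41,0,-0.01,0.01,0.15,0.2]
```

move_arm:
  plan:
    - [[0.08,-0.4,-0.01,0,0,0.15,0.1],[0.07,-0.4,-0.01,0,0,0.15,0.1],[0.06,-0.4,0,0,0,0.15,0.1],[0.05,-0.4,-0.01,0,0,0.15,0.1],[0.04,-0.4,0,0,0,0.15,0.1],[0.03,-0.4,-0.01,0,0,0.14,0.1],[0.02,-0.4,0,0,0,0.15,0.1],[0.01,-0.4,-0.01,0,0,0.14,0.1],[0,-0.4,0,0,0,0.15,0.1],[0,-0.41,-0.01,0,0,0.14,0.1]]

```text
time: 11.55
tool_pos: [0.4786, 0.1668, 0.1689]
tool_rot: [0.0, 1.0, -0.027, 0.0]
contact_force: [-0.0, -0.3, -0.4]
gripper_width: 0.901
grasp_force: 0.0
```

move_arm:
  plan:
    - [[-0.01,-0.4,0,0,0,0.15,0.1],[-0.02,-0.4,-0.01,0,0,0.14,0.1],[-0.04,-0.41,0,0,0,0.15,0.1],[0,0,0,0,0,0,0.1],[0,0,0,0,0,0,0.1],[0,0,0,0,0,0,0.1],[0,0,0,0,0,0,0.1],[0,0,0,0,0,0,0.1],[0,0,0,0,0,0,0.1],[0,0,0,0,0,0,0.1]]

```text
time: 12.8
tool_pos: [0.4816, 0.3106, 0.1702]
tool_rot: [-0.0, 0.998, -0.06, 0.0]
contact_force: [-0.1, -0.8, -0.1]
gripper_width: 0.897
grasp_force: 0.0
```

```bash
cat >> h.py <<'E'
def ext(f,c,th,zlo,wmax=.03,L=.12):
    """ends along axis th through c of points above zlo, sideways edges of same"""
    C=cloud(f).reshape(-1,3); e=np.array([np.cos(th),np.sin(th)]); n=np.array([-e[1],e[0]]); d=C[:,:2]-c; l=d@e;w=d@n
    k=(C[:,2]>zlo)&(abs(w)<wmax)&(abs(l)<L)&(C[:,2]<.1); l,w=l[k],w[k]
    a,b=[np.median(w[(l>x-.015)&(l<x+.015)]) for x in(-.03,.03)]
    print("ends",np.percentile(l,[.3,99.7]).round(4),"mid",round(sum(np.percentile(l,[.3,99.7]))/2,4),"w",np.percentile(w,[1,99]).round(4),"slope",round((b-a)/.06,3))
def plate(f,c,r=.13):
    h=cv2.cvtColor(f["pixels"],cv2.COLOR_BGR2HSV); m=(h[...,0]<18)&(h[...,1]>70)&(h[...,2]>30)&(h[...,2]<170)
    v,u=np.nonzero(cv2.morphologyEx(m.astype(np.uint8),cv2.MORPH_OPEN,np.ones((5,5)))); P=ray(f,np.c_[u,v],.008); P=P[np.hypot(*(P[:,:2]-c).T)<r]; print("plate",rect(P))
E
python3 - <<'E'
from h import *
from plant import manip
s=manip.state(); print(s["time"],s["tool_pos"],s["joint_vel"].round(3))
f=manip.grab_frame("wrist"); cv2.imwrite("pics/w5.png",f["pixels"]);pickle.dump(f,open("w5.pkl","wb"))
ext(f,MID[0],-.12,.055); plate(f,MID[0]); pl(*at(MID,.001),.030,-.12,6,.2)
E
```

```text
12.8 [0.48159834 0.31059185 0.17015146] [ 0.002  0.002 -0.002 -0.    -0.001 -0.001]
ends [-0.0593  0.0635] mid 0.0021 w [-0.0187  0.0215] slope -0.002
plate (array([0.48346796, 0.31210803]), np.float64(-0.12226386143277423), (146.80223083496094, 67.93000793457031))
 end [0.4816 0.3106 0.0297]
[0,0,0.19,0,0,0,0.2],[0,0,0.2,0,0,0,0.2],[0,0,0.19,0,0,0,0.2],[0,0,0.2,0,0,0,0.2],[0,0,0.19,0,0,0,0.2],[0,0,0.2,0,0,0,0.2]
```

View pics/w5.png

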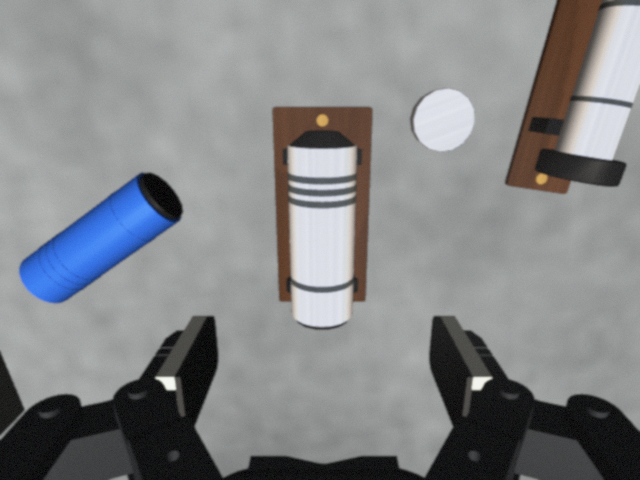

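The stubby lies straight in the mid rest, nose at (322, 135) and rear at (323, 325). The path down is clear, so I'll descend and grip.

move_arm:
  plan:
    - [[0.01,0,0.2,0,0,0,0.1],[0,0,0.2,0,0,0,0.1],[0,0,0.2,0,0,0,0.1],[0,0,0.2,0,0,0,0.1],[0,0,0.2,0,0,0,0.1],[0,0,0.1,0,0,0,0.1],[0,0,0.06,0,0,0,0.1],[0,0,0,0,0,0,0.1],[0,0,0,0,0,0,0.1],[0,0,0,0,0,0,1]]

```text
time: 14.1
tool_pos: [0.4834, 0.3109, 0.0319]
tool_rot: [-0.0, 0.998, -0.06, 0.001]
contact_force: [-0.7, 0.1, -1.0]
gripper_width: 0.708
grasp_force: 0.0
```

move_arm:
  plan:
    - [[0,0,0,0,0,0,1],[0,0,0,0,0,0,1],[0,0,0,0,0,0,1],[0,0,0,0,0,0,1],[0,0,0,0,0,0,1],[0,0,0,0,0,0,1],[0,0,0,0,0,0,1],[0,0,0,0,0,0,1],[0,0,0,0,0,0,1],[0,0,0,0,0,0,1]]

```text
time: 15.35
tool_pos: [0.4834, 0.3114, 0.0319]
tool_rot: [-0.001, 0.998, -0.06, 0.001]
contact_force: [-0.8, 3.9, 5.6]
gripper_width: 0.479
grasp_force: 60.8
```

move_arm:
  plan:
    - [[0,0,-0.1,0,0,0,1],[0,0,-0.2,0,0,0,1],[0,0,-0.3,0,0,0,1],[0,0,-0.3,0,0,0,1],[0,0,-0.2,0,0,0,1],[0,0,0,0,0,0,1],[0,0,0,0,0,0,1],[0,0,0,0,0,0,1],[0,0,0,0,0,0,1],[0,0,0,0,0,0,1]]

```text
time: 16.6
tool_pos: [0.4825, 0.3104, 0.1622]
tool_rot: [0.0, 0.998, -0.06, -0.0]
contact_force: [0.2, 0.5, -2.1]
gripper_width: 0.474
grasp_force: 60.8
```

```bash
python3 - <<'E'
from h import *
from plant import manip
s=manip.state(); print(s["time"],s["tool_pos"],s["gripper_width"])
f=manip.grab_frame("wrist"); cv2.imwrite("pics/w6.png",f["pixels"]);pickle.dump(f,open("w6.pkl","wb"))
pl(.5165,-.1238,.15,-.342,10,1)
E
```

```text
16.6 [0.48248427 0.31040481 0.16222977] 0.47425406508125484
 end [ 0.517  -0.1238  0.1494]
[0.07,0.36,0.01,0,0,0.15,1],[0.08,0.35,0.01,0,0,0.15,1],[0.09,0.35,0.01,0,0,0.15,1],[0.09,0.35,0.01,0,0,0.15,1],[0.1,0.35,0.01,0,0,0.15,1],[0.11,0.35,0.01,0,0,0.15,1],[0.12,0.34,0.01,0,0,0.14,1],[0.13,0.34,0.01,0,0,0.15,1],[0.13,0.34,0.01,0,0,0.14,1],[0.15,0.33,0.02,0,0,0.15,1]
```

View pics/w6.png

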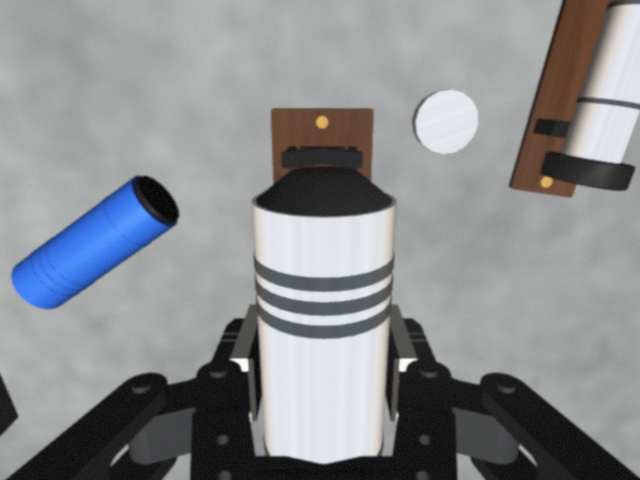

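The stubby is held level. Carrying it to the short rest.

move_arm:
  plan:
    - [[0.07,0.36,0.01,0,0,0.15,1],[0.08,0.35,0.01,0,0,0.15,1],[0.09,0.35,0.01,0,0,0.15,1],[0.09,0.35,0.01,0,0,0.15,1],[0.1,0.35,0.01,0,0,0.15,1],[0.11,0.35,0.01,0,0,0.15,1],[0.12,0.34,0.01,0,0,0.14,1],[0.13,0.34,0.01,0,0,0.15,1],[0.13,0.34,0.01,0,0,0.14,1],[0.15,0.33,0.02,0,0,0.15,1]]

```text
time: 17.9
tool_pos: [0.5173, -0.1252, 0.15]
tool_rot: [0.0, 0.985, -0.171, 0.0]
contact_force: [0.7, 0.3, -1.4]
gripper_width: 0.477
grasp_force: 61.1
```

move_arm:
  plan:
    - [[0,0,0,0,0,0,1],[0,0,0,0,0,0,1],[0,0,0,0,0,0,1],[0,0,0,0,0,0,1],[0,0,0.1,0,0,0,1],[0,0,0.2,0,0,0,1],[0,0,0.2,0,0,0,1],[0,0,0,0,0,0,1],[0,0,0,0,0,0,1],[0,0,0,0,0,0,1]]

```text
time: 19.15
tool_pos: [0.5181, -0.124, 0.0911]
tool_rot: [0.0, 0.985, -0.17, 0.001]
contact_force: [0.6, -0.2, -2.3]
gripper_width: 0.47
grasp_force: 61.3
```

```bash
python3 - <<'E'
from h import *
from plant import manip
s=manip.state(); p=s["tool_pos"]; print(s["time"],p,s["gripper_width"],s["tool_rot"].round(4))
f=manip.grab_frame("wrist"); cv2.imwrite("pics/w7.png",f["pixels"]);pickle.dump(f,open("w7.pkl","wb"))
plate(f,SHORT[0]); ext(f,p[:2],-.342,p[2]+.022)
pl(.5165,-.1238,.0325,-.342,6,1)
E
```

```text
19.15 [ 0.51808585 -0.12401923  0.0910994 ] 0.47049800793909685 [ 2.000e-04  9.854e-01 -1.702e-01  1.200e-03]
plate (array([ 0.53055859, -0.1279713 ]), np.float64(-0.3468305261379072), (95.46635437011719, 91.893798828125))
  return _methods._mean(a, axis=axis, dtype=dtype,
  ret = ret.dtype.type(ret / rcount)
Traceback (most recent call last):
  File "h.py", line 36, in ext
    print("ends",np.percentile(l,[.3,99.7]).round(4),"mid",round(sum(np.percentile(l,[.3,99.7]))/2,4),"w",np.percentile(w,[1,99]).round(4),"slope",round((b-a)/.06,3))
                 ~~~~~~~~~~~~~^^^^^^^^^^^^^
IndexError: index -1 is out of bounds for axis 0 with size 0
```

View pics/w7.png

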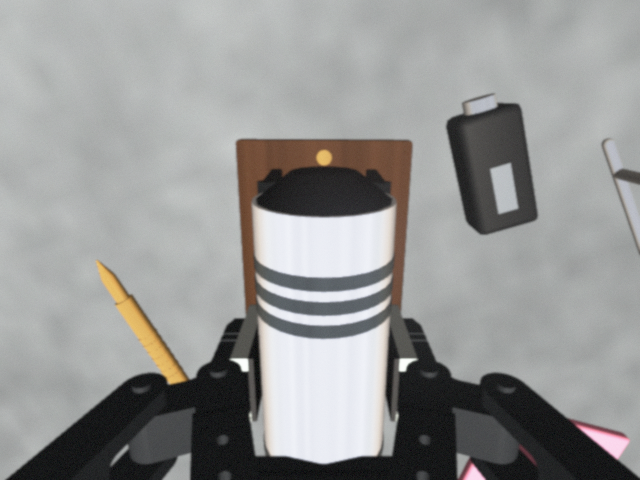

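The stubby is aligned over the short rest, with the plate's far edge at row 140, from (237, 140) to (411, 140). It is 1 mm off along the axis, so I'll lower it with that correction.

move_arm:
  plan:
    - [[-0.01,0,0.12,0,0,0,1],[0,0,0.12,0,0,0,1],[0,0,0.1,0,0,0,1],[0,0,0.08,0,0,0,1],[0,0,0.05,0,0,0,1],[0,0,0,0,0,0,1],[0,0,0,0,0,0,1],[0,0,0,0,0,0,1],[0,0,0,0,0,0,1],[0,0,0,0,0,0,1]]

```text
time: 20.45
tool_pos: [0.5161, -0.1233, 0.0335]
tool_rot: [0.0, 0.985, -0.17, 0.0]
contact_force: [0.2, -0.5, -2.1]
gripper_width: 0.476
grasp_force: 61.5
```

move_arm:
  plan:
    - [[0.01,0,0.01,0,0,0,1],[0,0,0,0,0,0,1],[0,0,0,0,0,0,1],[0,0,0,0,0,0,0.5],[0,0,0,0,0,0,0.45],[0,0,0,0,0,0,0.4],[0,0,0,0,0,0,0.3],[0,0,0,0,0,0,0.2],[0,0,0,0,0,0,0.1],[0,0,0,0,0,0,0.1]]

```text
time: 21.7
tool_pos: [0.5171, -0.1237, 0.0321]
tool_rot: [-0.0, 0.985, -0.17, -0.0]
contact_force: [-0.0, 0.2, 0.1]
gripper_width: 0.901
grasp_force: 0.0
```

move_arm:
  plan:
    - [[0,0,-0.1,0,0,0,0.1],[0,0,-0.2,0,0,0,0.1],[0,0,-0.3,0,0,0,0.1],[0,0,-0.3,0,0,0,0.1],[0,0,-0.2,0,0,0,0.1],[0,0,-0.1,0,0,0,0.1],[0,0,0,0,0,0,0.1],[0,0,0,0,0,0,0.1],[0,0,0,0,0,0,0.1],[0,0,0,0,0,0,0.1]]

```text
time: 22.95
tool_pos: [0.5167, -0.1235, 0.1751]
tool_rot: [-0.0, 0.985, -0.17, -0.001]
contact_force: [0.1, 0.6, -0.6]
gripper_width: 0.897
grasp_force: 0.0
```

```bash
python3 - <<'E'
from h import *
from plant import manip
s=manip.state(); print(s["time"],s["tool_pos"])
f=manip.grab_frame("wrist"); cv2.imwrite("pics/w8.png",f["pixels"]);pickle.dump(f,open("w8.pkl","wb"))
ext(f,np.array([.517,-.1238]),-.342,.055); plate(f,SHORT[0])
pl(*at(LONG,.001),.17,-.266,5,.2)
E
```

```text
22.95 [ 0.51672589 -0.12354952  0.1751271 ]
ends [-0.0617  0.0614] mid -0.0002 w [-0.0196  0.0207] slope -0.01
plate (array([ 0.51791083, -0.12326266]), np.float64(-0.3476531765986337), (121.63053894042969, 91.73133850097656))
 end [0.5687 0.127  0.1694]
[-0.06,-0.42,0.01,0,0,-0.1,0.2],[-0.05,-0.42,0.01,0,0,-0.1,0.2],[-0.05,-0.43,0.01,0,0,-0.1,0.2],[-0.04,-0.43,0.01,0,0,-0.1,0.2],[-0.03,-0.42,0.01,0,0.01,-0.11,0.2]
```

View pics/w8.png

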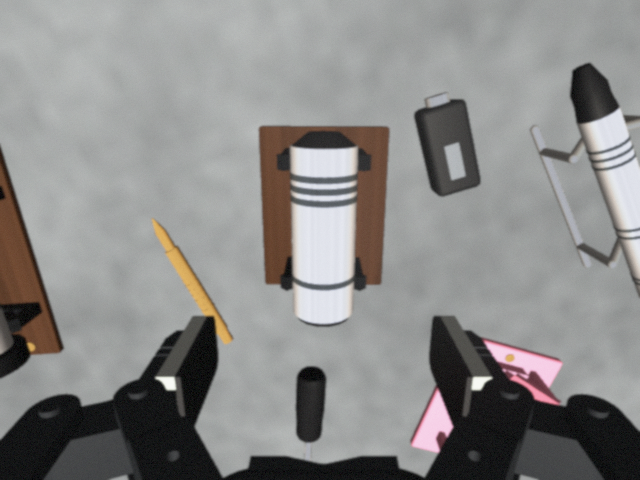

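The stubby rests centred in the short rest, about 1 mm off, with both yokes visible evenly on each side. Next is the drum machine.

move_arm:
  plan:
    - [[-0.06,-0.42,0.01,0,0,-0.1,0.2],[-0.05,-0.42,0.01,0,0,-0.1,0.2],[-0.05,-0.43,0.01,0,0,-0.1,0.2],[-0.04,-0.43,0.01,0,0,-0.1,0.2],[-0.03,-0.42,0.01,0,0,-0.11,0.2],[0,0,0,0,0,0,0.2],[0,0,0,0,0,0,0.2],[0,0,0,0,0,0,0.2],[0,0,0,0,0,0,0.2],[0,0,0,0,0,0,0.2]]

```text
time: 24.25
tool_pos: [0.5691, 0.1262, 0.1702]
tool_rot: [0.0, 0.991, -0.133, 0.0]
contact_force: [-0.5, 0.9, -0.2]
gripper_width: 0.798
grasp_force: 0.0
```

```bash
python3 - <<'E'
from h import *
from plant import manip
s=manip.state(); print(s["time"],s["tool_pos"],s["joint_vel"].round(3))
f=manip.grab_frame("wrist"); cv2.imwrite("pics/w9.png",f["pixels"]);pickle.dump(f,open("w9.pkl","wb"))
ext(f,LONG[0],-.266,.044); plate(f,LONG[0]); pl(*at(LONG,.002),.024,-.266,7,.2)
E
```

```text
24.25 [0.56907475 0.12621919 0.17020689] [ 0.006  0.002 -0.001  0.002 -0.     0.002]
ends [-0.0736  0.0745] mid 0.0004 w [-0.018  0.021] slope -0.003
plate (array([0.59327893, 0.12168238]), np.float64(-0.2558793138539581), (136.12522888183594, 43.86906814575195))
 end [0.5694 0.1276 0.0238]
[0,0,0.17,0,0,0,0.2],[0,0,0.17,0,0,0,0.2],[0,0,0.18,0,0,0,0.2],[0,0,0.17,0,0,0,0.2],[0,0,0.18,0,0,0,0.2],[0,0,0.17,0,0,0,0.2],[0,-0.01,0.18,0,0,0,0.2]
```

View pics/w9.png

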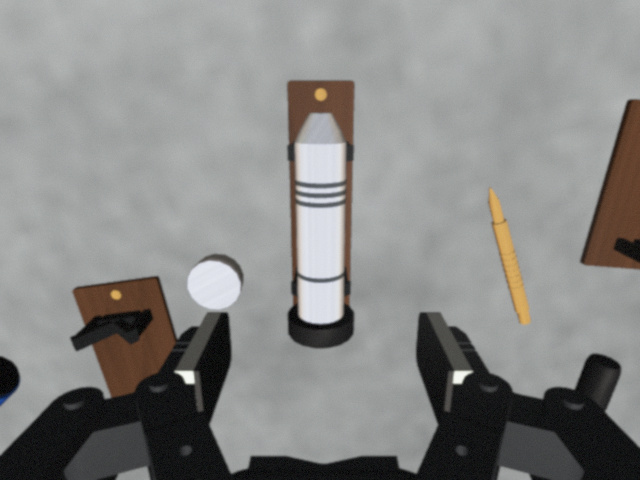

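The drum machine lies straight in the long rest, nose at (321, 113) and drum rear at (321, 340). Descending.

move_arm:
  plan:
    - [[0,-0.01,0.18,0,0,0,0.2],[0,0,0.2,0,0,0,0.2],[0,0,0.2,0,0,0,0.2],[0,0,0.2,0,0,0,0.2],[0,0,0.2,0,0,0,0.2],[0,0,0.15,0,0,0,0.2],[0,0,0.08,0,0,0,0.2],[0,0,0,0,0,0,0.2],[0,0,0,0,0,0,0.2],[0,0,0,0,0,0,1]]

```text
time: 25.55
tool_pos: [0.5702, 0.1282, 0.026]
tool_rot: [-0.0, 0.991, -0.132, 0.001]
contact_force: [-1.1, 0.4, 0.0]
gripper_width: 0.605
grasp_force: 0.0
```

move_arm:
  plan:
    - [[0,0,0,0,0,0,1],[0,0,0,0,0,0,1],[0,0,0,0,0,0,1],[0,0,0,0,0,0,1],[0,0,0,0,0,0,1],[0,0,0,0,0,0,1],[0,0,0,0,0,0,1],[0,0,0,0,0,0,1],[0,0,0,0,0,0,1],[0,0,0,0,0,0,1]]

```text
time: 26.8
tool_pos: [0.5699, 0.1281, 0.0258]
tool_rot: [-0.0, 0.991, -0.132, 0.001]
contact_force: [-1.9, -0.7, 6.6]
gripper_width: 0.355
grasp_force: 59.2
```

move_arm:
  plan:
    - [[0,0,-0.1,0,0,0,1],[0,0,-0.2,0,0,0,1],[0,0,-0.3,0,0,0,1],[0,0,-0.3,0,0,0,1],[0,0,-0.2,0,0,0,1],[0,0,0,0,0,0,1],[0,0,0,0,0,0,1],[0,0,0,0,0,0,1],[0,0,0,0,0,0,1],[0,0,0,0,0,0,1]]

```text
time: 28.05
tool_pos: [0.5691, 0.128, 0.1562]
tool_rot: [0.0, 0.991, -0.132, -0.001]
contact_force: [0.4, -0.4, -2.2]
gripper_width: 0.354
grasp_force: 59.5
```

```bash
python3 - <<'E'
from h import *
from plant import manip
s=manip.state(); p=s["tool_pos"];print(s["time"],p,s["gripper_width"],s["tool_rot"].round(3))
f=manip.grab_frame("wrist"); cv2.imwrite("pics/w10.png",f["pixels"]);pickle.dump(f,open("w10.pkl","wb"))
plate(f,LONG[0])
pl(.4822,.3114,p[2],-.121,5,1)
E
```

```text
28.05 [0.56907545 0.12804124 0.15621553] 0.354403044272178 [ 0.     0.991 -0.132 -0.001]
plate (array([0.64162   , 0.10900063]), np.float64(1.305098071159871), (44.17100524902344, 35.78792190551758))
 end [0.4827 0.3109 0.1565]
[-0.22,-0.26,0,0,0,-0.19,1],[-0.21,-0.26,0,0,0,-0.19,1],[-0.21,-0.27,0,0,0,-0.19,1],[-0.2,-0.27,0,0,0,-0.2,1],[-0.18,-0.28,0,0,0,-0.19,1]
```

View pics/w10.png

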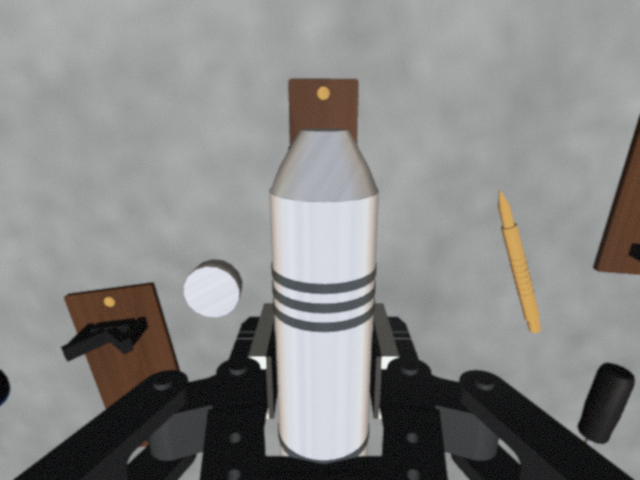

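The drum machine is held level, nose tip at (324, 131). I've used 13 of the 14 pictures, so the last one is kept for the final check and the other checks are numeric.

```bash
python3 - <<'E'
from h import *
f=pickle.load(open("w10.pkl","rb")); e=np.array([np.cos(-.266),np.sin(-.266)])
A=ray(f,[[324,131]],.1775)[0,:2]; d=A-[.5691,.1280]; print("mid rel tcp",d@e-.075,d@[-e[1],e[0]])
pl(.4835,.3114,.156,-.121,5,1)
E
```

```text
mid rel tcp -0.0024278431928150823 0.00023199881549376689
 end [0.4841 0.3119 0.1565]
[-0.22,-0.26,0,0,0,-0.19,1],[-0.21,-0.26,0,0,0,-0.19,1],[-0.2,-0.27,0,0,0,-0.19,1],[-0.2,-0.27,0,0,0,-0.2,1],[-0.18,-0.29,0,0,0,-0.19,1]
```

move_arm:
  plan:
    - [[-0.22,-0.26,0,0,0,-0.19,1],[-0.21,-0.26,0,0,0,-0.19,1],[-0.2,-0.27,0,0,0,-0.19,1],[-0.2,-0.27,0,0,0,-0.2,1],[-0.18,-0.28,0,0,0,-0.19,1],[0,0,0,0,0,0,1],[0,0,0,0,0,0,1],[0,0,0.15,0,0,0,1],[0,0,0.2,0,0,0,1],[0,0,0.15,0,0,0,1]]

```text
time: 29.35
tool_pos: [0.4835, 0.3094, 0.0944]
tool_rot: [0.001, 0.998, -0.062, -0.001]
contact_force: [-0.1, -0.5, -1.8]
gripper_width: 0.357
grasp_force: 59.8
```

move_arm:
  plan:
    - [[0,0,0.12,0,0,0,1],[0,0,0,0,0,0,1],[0,0,0,0,0,0,1],[0,0,0,0,0,0,1],[0,0,0,0,0,0,1],[0,0,0,0,0,0,1],[0,0,0,0,0,0,1],[0,0,0,0,0,0,1],[0,0,0,0,0,0,1],[0,0,0,0,0,0,1]]

```text
time: 30.6
tool_pos: [0.484, 0.3107, 0.0825]
tool_rot: [0.0, 0.998, -0.061, -0.0]
contact_force: [0.4, 0.0, -3.2]
gripper_width: 0.362
grasp_force: 59.8
```

```bash
python3 - <<'E'
from h import *
from plant import manip
s=manip.state(); p=s["tool_pos"];print(s["time"],p,s["gripper_width"])
f=manip.grab_frame("wrist"); plate(f,MID[0])
pl(.4845,.3113,.0265,-.121,5,1)
E
```

```text
30.6 [0.48399573 0.31066407 0.08247839] 0.3621522215472361
plate (array([0.50574103, 0.30924582]), np.float64(-0.12190952784973952), (102.53526306152344, 68.14077758789062))
 end [0.4841 0.3119 0.0261]
[0,0,0.09,0,0,0,1],[0,0,0.09,0,0,0,1],[0,0,0.1,0,0,0,1],[0,0,0.09,0,0,0,1],[0,-0.01,0.1,0,0,0,1]
```

move_arm:
  plan:
    - [[0,0,0.12,0,0,0,1],[0,0,0.12,0,0,0,1],[0,0,0.1,0,0,0,1],[0,0,0.08,0,0,0,1],[0,0,0.04,0,0,0,1],[0,0,0,0,0,0,1],[0,0,0,0,0,0,1],[0,0,0,0,0,0,1],[0,0,0,0,0,0,1],[0,0,0,0,0,0,1]]

```text
time: 31.9
tool_pos: [0.4841, 0.3107, 0.0274]
tool_rot: [-0.0, 0.998, -0.061, 0.0]
contact_force: [-0.2, 0.3, -2.9]
gripper_width: 0.36
grasp_force: 59.9
```

move_arm:
  plan:
    - [[0,-0.01,0.01,0,0,0,1],[0,0,0,0,0,0,1],[0,0,0,0,0,0,1],[0,0,0,0,0,0,0.6],[0,0,0,0,0,0,0.55],[0,0,0,0,0,0,0.5],[0,0,0,0,0,0,0.4],[0,0,0,0,0,0,0.2],[0,0,0,0,0,0,0.2],[0,0,0,0,0,0,0.2]]

```text
time: 33.15
tool_pos: [0.4842, 0.3119, 0.0261]
tool_rot: [-0.0, 0.998, -0.061, 0.0]
contact_force: [1.0, 0.8, 0.1]
gripper_width: 0.802
grasp_force: 0.0
```

move_arm:
  plan:
    - [[0,0,-0.1,0,0,0,0.2],[0,0,-0.2,0,0,0,0.2],[0,0,-0.3,0,0,0,0.2],[0,0,-0.3,0,0,0,0.2],[0,0,-0.2,0,0,0,0.2],[0,0,-0.1,0,0,0,0.2],[0,0,0,0,0,0,0.2],[0,0,0,0,0,0,0.2],[0,0,0,0,0,0,0.2],[0,0,0,0,0,0,0.2]]

```text
time: 34.4
tool_pos: [0.4838, 0.3117, 0.1691]
tool_rot: [0.0, 0.998, -0.061, -0.001]
contact_force: [0.4, 0.5, -0.1]
gripper_width: 0.804
grasp_force: 0.0
```

```bash
python3 - <<'E'
from h import *
from plant import manip
s=manip.state(); print(s["time"],s["tool_pos"])
f=manip.grab_frame("wrist"); cv2.imwrite("pics/w11.png",f["pixels"]);pickle.dump(f,open("w11.pkl","wb"))
ext(f,np.array([.4825,.3115]),-.121,.044); plate(f,MID[0])
pl(.4675,-.319,.17,.166,13,.2)
E
```

```text
34.4 [0.48375063 0.31168185 0.16912093]
ends [-0.0742  0.0742] mid -0.0 w [-0.0195  0.0207] slope -0.0
plate (array([0.48348944, 0.31209308]), np.float64(-0.12193695840896801), (147.56924438476562, 67.98374938964844))
 end [ 0.4678 -0.3195  0.1697]
[0.04,0.4,0,0,0,-0.15,0.2],[0.03,0.4,0,0,0,-0.15,0.2],[0.02,0.4,0,0,0,-0.15,0.2],[0.01,0.41,0,0,0,-0.15,0.2],[0,0.4,0,0,0,-0.15,0.2],[-0.01,0.41,0,0,0,-0.15,0.2],[-0.02,0.4,0,0,0,-0.15,0.2],[-0.02,0.4,0,0,0,-0.14,0.2],[-0.03,0.41,0,0,0,-0.15,0.2],[-0.04,0.4,0,0,0,-0.14,0.2],[-0.05,0.4,0,0,0,-0.15,0.2],[-0.06,0.4,0,0,0,-0.14,0.2],[-0.07,0.41,0,0,0.01,-0.15,0.2]
```

The drum machine is within 1 mm of its rest's centre. Now back to the cradle for the slim.

move_arm:
  plan:
    - [[0.04,0.4,0,0,0,-0.15,0.2],[0.03,0.4,0,0,0,-0.15,0.2],[0.02,0.4,0,0,0,-0.15,0.2],[0.01,0.41,0,0,0,-0.15,0.2],[0,0.4,0,0,0,-0.15,0.2],[-0.01,0.41,0,0,0,-0.15,0.2],[-0.02,0.4,0,0,0,-0.15,0.2],[-0.02,0.4,0,0,0,-0.14,0.2],[-0.03,0.41,0,0,0,-0.15,0.2],[-0.04,0.4,0,0,0,-0.14,0.2]]

```text
time: 35.7
tool_pos: [0.4715, -0.1742, 0.1701]
tool_rot: [0.0, 0.999, 0.05, 0.0]
contact_force: [0.2, 0.5, 0.7]
gripper_width: 0.799
grasp_force: 0.0
```

move_arm:
  plan:
    - [[-0.05,0.4,0,0,0,-0.15,0.2],[-0.06,0.4,0,0,0,-0.14,0.2],[-0.07,0.41,0,0,0,-0.15,0.2],[0,0,0,0,0,0,0.2],[0,0,0,0,0,0,0.2],[0,0,0.2,0,0,0,0.2],[0,0,0.3,0,0,0,0.2],[0,0,0.2,0,0,0,0.2],[0,0,0,0,0,0,0.2],[0,0,0,0,0,0,0.2]]

```text
time: 36.95
tool_pos: [0.4688, -0.3189, 0.0873]
tool_rot: [0.001, 0.996, 0.084, 0.001]
contact_force: [1.1, -0.6, 1.5]
gripper_width: 0.796
grasp_force: 0.0
```

```bash
python3 - <<'E'
from h import *
from plant import manip
s=manip.state(); print(s["time"],s["tool_pos"],s["tool_rot"].round(4),s["joint_vel"].round(3))
f=manip.grab_frame("wrist"); ext(f,np.array([.4675,-.319]),.166,.040)
pl(.4675,-.3188,.018,.166,4,.2)
E
```

```text
36.95 [ 0.46884916 -0.31893689  0.08734667] [6.000e-04 9.965e-01 8.360e-02 6.000e-04] [-0.006 -0.009 -0.019 -0.001 -0.004 -0.002]
ends [-0.0873  0.0904] mid 0.0016 w [-0.0248  0.0212] slope 0.004
 end [ 0.4678 -0.3185  0.0183]
[0,0,0.15,0,0,0,0.2],[0,0,0.14,0,0,0,0.2],[-0.01,0,0.15,0.01,-0.01,0,0.2],[0,-0.01,0.14,0,0,0.01,0.2]
```

move_arm:
  plan:
    - [[0,0,0.15,0,0,0,0.2],[0,0,0.14,0,0,0,0.2],[0,0,0.15,0,0,0,0.2],[0,0,0.14,0,0,0,0.2],[0,0,0,0,0,0,0.2],[0,0,0,0,0,0,0.2],[0,0,0,0,0,0,1],[0,0,0,0,0,0,1],[0,0,0,0,0,0,1],[0,0,0,0,0,0,1]]

```text
time: 38.25
tool_pos: [0.469, -0.3209, 0.0178]
tool_rot: [0.002, 0.997, 0.083, 0.001]
contact_force: [0.9, -5.6, 2.0]
gripper_width: 0.264
grasp_force: 58.7
```

move_arm:
  plan:
    - [[0,0,0,0,0,0,1],[0,0,0,0,0,0,1],[0,0,0,0,0,0,1],[0,0,0,0,0,0,1],[0,0,0,0,0,0,1],[0,0,0,0,0,0,1],[0,0,0,0,0,0,1],[0,0,0,0,0,0,1],[0,0,0,0,0,0,1],[0,0,0,0,0,0,1]]

```text
time: 39.5
tool_pos: [0.469, -0.3209, 0.0178]
tool_rot: [0.002, 0.997, 0.083, 0.001]
contact_force: [1.2, -5.0, 1.4]
gripper_width: 0.265
grasp_force: 58.7
```

move_arm:
  plan:
    - [[0,0,-0.1,0,0,0,1],[0,0,-0.2,0,0,0,1],[0,0,-0.3,0,0,0,1],[0,0,-0.3,0,0,0,1],[0,0,-0.2,0,0,0,1],[0,0,0,0,0,0,1],[0,0,0,0,0,0,1],[0,0,0,0,0,0,1],[0,0,0,0,0,0,1],[0,0,0,0,0,0,1]]

```text
time: 40.75
tool_pos: [0.4678, -0.3191, 0.1478]
tool_rot: [-0.0, 0.997, 0.083, -0.0]
contact_force: [0.1, -1.3, -0.9]
gripper_width: 0.261
grasp_force: 58.9
```

```bash
python3 - <<'E'
from h import *
from plant import manip
s=manip.state(); p=s["tool_pos"];print(s["time"],p,s["gripper_width"])
f=manip.grab_frame("wrist"); g=f["pixels"].max(2); col=g[:300,322:332].mean(1); tip=int(np.argmax(np.abs(np.diff(col[20:130]))))+20; print("tip row",tip,col[tip-3:tip+4].round())
e=np.array([np.cos(.166),np.sin(.166)]); d=ray(f,[[326,tip]],p[2]+.0212)[0,:2]-p[:2]; print("mid rel tcp",d@e-.09,d@[-e[1],e[0]])
pl(.5685,.1282,.155,-.264,11,1)
E
```

```text
40.75 [ 0.46782783 -0.31907863  0.1478001 ] 0.2606158023642391
tip row 61 [167. 165. 157. 132.  90.  60.  53.]
mid rel tcp 0.0007984736591227504 -0.00021863522286321227
 end [0.5679 0.1281 0.1554]
[0.13,-0.32,-0.01,0,0,0.26,1],[0.12,-0.33,0,0,0,0.26,1],[0.11,-0.33,-0.01,0,0,0.26,1],[0.09,-0.33,0,0,0,0.26,1],[0.08,-0.34,-0.01,0,0,0.26,1],[0.07,-0.34,0,0,0,0.26,1],[0.05,-0.34,-0.01,0,0,0.26,1],[0.04,-0.35,0,0,0,0.26,1],[0.02,-0.35,-0.01,0,0,0.26,1],[0.01,-0.35,0,0,0,0.26,1],[0,-0.34,-0.01,0,0,0.27,1]
```

move_arm:
  plan:
    - [[0.13,-0.32,-0.01,0,0,0.26,1],[0.12,-0.33,0,0,0,0.26,1],[0.11,-0.33,-0.01,0,0,0.26,1],[0.09,-0.33,0,0,0,0.26,1],[0.08,-0.34,-0.01,0,0,0.26,1],[0.07,-0.34,0,0,0,0.26,1],[0.05,-0.34,-0.01,0,0,0.26,1],[0.04,-0.35,0,0,0,0.26,1],[0.02,-0.35,-0.01,0,0,0.26,1],[0.01,-0.35,0,0,0,0.26,1]]

```text
time: 42.05
tool_pos: [0.5593, 0.0896, 0.1547]
tool_rot: [-0.0, 0.994, -0.112, 0.0]
contact_force: [0.9, 0.2, -1.8]
gripper_width: 0.259
grasp_force: 59.0
```

move_arm:
  plan:
    - [[0,-0.34,-0.01,0,0,0.27,1],[0,0,0,0,0,0,1],[0,0,0,0,0,0,1],[0,0,0.15,0,0,0,1],[0,0,0.25,0,0,0,1],[0,0,0.2,0,0,0,1],[0,0,0,0,0,0,1],[0,0,0,0,0,0,1],[0,0,0,0,0,0,1],[0,0,0,0,0,0,1]]

```text
time: 43.3
tool_pos: [0.5688, 0.128, 0.0849]
tool_rot: [-0.0, 0.991, -0.132, 0.001]
contact_force: [-0.4, -0.3, -0.8]
gripper_width: 0.26
grasp_force: 59.1
```

```bash
python3 - <<'E'
from h import *
from plant import manip
s=manip.state(); p=s["tool_pos"];print(s["time"],p,s["gripper_width"],s["tool_rot"].round(4))
f=manip.grab_frame("wrist"); plate(f,LONG[0]); cv2.imwrite("pics/w12.png",f["pixels"])
pl(.5685,.1282,.0205,-.264,5,1)
E
```

```text
43.3 [0.56876518 0.12802907 0.08491507] 0.25966598285201997 [-2.000e-04  9.913e-01 -1.317e-01  1.000e-03]
plate (array([0.63907794, 0.10958306]), np.float64(1.3037332011012053), (44.46416473388672, 40.7707405090332))
 end [0.5687 0.1281 0.0211]
[0,0,0.11,0,0,0,1],[0,0,0.11,0,0,0,1],[0,0,0.1,0,0,0,1],[0,0,0.11,0,-0.01,0,1],[0,0,0.1,0,0,0,1]
```

move_arm:
  plan:
    - [[0,0,0.12,0,0,0,1],[0,0,0.13,0,0,0,1],[0,0,0.12,0,0,0,1],[0,0,0.1,0,0,0,1],[0,0,0.05,0,0,0,1],[0,0,0,0,0,0,1],[0,0,0,0,0,0,1],[0,0,0,0,0,0,1],[0,0,0,0,0,0,1],[0,0,0,0,0,0,1]]

```text
time: 44.6
tool_pos: [0.5681, 0.128, 0.0214]
tool_rot: [-0.0, 0.991, -0.132, 0.0]
contact_force: [0.6, -0.3, -1.2]
gripper_width: 0.264
grasp_force: 59.2
```

move_arm:
  plan:
    - [[0.01,0,0.01,0,0,0,1],[0,0,0,0,0,0,1],[0,0,0,0,0,0,1],[0,0,0,0,0,0,0.7],[0,0,0,0,0,0,0.65],[0,0,0,0,0,0,0.6],[0,0,0,0,0,0,0.5],[0,0,0,0,0,0,0.3],[0,0,0,0,0,0,0.2],[0,0,0,0,0,0,0.2]]

```text
time: 45.85
tool_pos: [0.5692, 0.1277, 0.0201]
tool_rot: [-0.0, 0.991, -0.132, 0.0]
contact_force: [0.0, 0.3, 0.3]
gripper_width: 0.795
grasp_force: 0.0
```

move_arm:
  plan:
    - [[0,0,-0.1,0,0,0,0.2],[0,0,-0.2,0,0,0,0.2],[0,0,-0.3,0,0,0,0.2],[0,0,-0.3,0,0,0,0.2],[0,0,-0.2,0,0,0,0.2],[0,0,-0.1,0,0,0,0.2],[0,0,0,0,0,0,0.2],[0,0,0,0,0,0,0.2],[0,0,0,0,0,0,0.2],[0,0,0,0,0,0,0.2]]

```text
time: 47.1
tool_pos: [0.5687, 0.1276, 0.1631]
tool_rot: [0.0, 0.991, -0.132, -0.001]
contact_force: [0.7, -0.5, -0.8]
gripper_width: 0.804
grasp_force: 0.0
```

```bash
python3 - <<'E'
from h import *
from plant import manip
s=manip.state(); print(s["time"],s["tool_pos"])
f=manip.grab_frame("wrist"); ext(f,np.array([.569,.1283]),-.264,.040); plate(f,LONG[0])
a=f["pixels"]; b=manip.grab_frame("side")["pixels"]
cv2.imwrite("pics/fin.png",np.hstack([cv2.resize(a[:400],(400,250)),b[130:380,240:640]]))
E
```

```text
47.1 [0.56869956 0.12764376 0.16309628]
ends [-0.0883  0.0899] mid 0.0008 w [-0.0112  0.0122] slope -0.001
plate (array([0.57062982, 0.12843756]), np.float64(-0.2676114705621382), (182.9666748046875, 44.25548553466797))
```

View pics/fin.png

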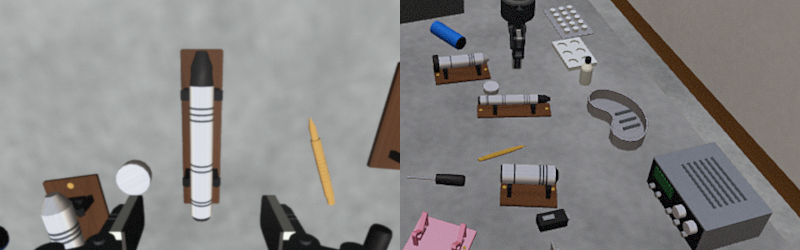

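The final picture shows the slim in the long rest (left half, column ~202, rows 52–220). The drum machine is in the mid rest and the stubby in the short rest. The punch, tin and battery pack are undisturbed, and the gripper is clear.

```bash
python3 -c "
from plant import manip
print(manip.job_done())"
```

```text
the job is handed in; nothing more can be done
None
```

Each machine now lies in its own rest, centred to within about 2 mm by the wrist camera. The wire cradle is empty again, the punch, battery pack and tin were left where they were, and the job was handed in at about 47 s of the 112 s allowed.

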